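# Screw the wing cap onto a culture jar

### The arm

A 6-joint arm with a two-finger parallel gripper is mounted at the origin on the work surface. World frame = base frame: x ahead of the robot, y to its left, z up, the work surface at z = 0. Lengths are in m, angles in rad, forces in N, time in s.
With the tool pointing down it reaches from about 0.4 to 0.825 m from the base axis. Payload 7 kg.
Tool frame: the origin (TCP) lies between the finger pads; the fingertips stand 22 mm ahead of it and the grasp point (between the pads) lies 3 mm ahead of it; z points along the fingers, y is the direction in which the jaws open and shut (so a half turn about z gives the same grasp; the last joint's range is limited). The gripper opens to 88 mm and grips with 3 to 60 N. Pads are 19 mm wide; open, the fingers measure 130 mm over their backs; the gripper's body (78 mm by 193 mm) begins 47 mm behind the grasp point.
Start: joints at [1.475, 0.359, 0.012, 0, -1.224, -0.288], TCP at [0.253, 0.626, 0.249] pointing down, gripper open.
Joint ranges: [-3.07, 3.07], [-1.43, 2.12], [-1.02, 1.25], [-3.03, 1.67], [-3.05, -0], [-3.03, 3.03]. Speed limits (rad/s): [2.39, 2.39, 3.01, 3.14, 3.14, 3.14].

### API

Orientations are given as [roll, pitch, yaw] about the fixed x, y, z axes, in that order (R = Rz(yaw) Ry(pitch) Rx(roll)).
In Python, from station import arm, optics gives the robot as it stands. The module is installed in compiled form; this text tells all that it offers.
- The arm moves only by the tool jog_arm, never from a script. Its argument "motion" is a list that holds one entry, the list of rows, each a list of 7 numbers: the shift along the tool's x, y, z in m, then the turn, a rotation vector about the tool's x, y, z in degrees, then the finger opening in m, from 0 to 0.0876. In form: [[[x, y, z, rx, ry, rz, grip], ...]]. A call has 1 to 8 rows; each row is the pose to reach, as a shift and turn from the pose measured when the call began, along the tool's axes at that moment; what a row does not reach only later rows make up. A row lasts 1/10 s, in which the tool goes at most 50 mm and 8.59 degrees, less where a joint would pass 70% of its speed; a pose out of reach is approached as far as the arm can. A call with a gripper value outside its range is refused whole. The fingers move at their own pace and stop on an object; "newtons" is the grip in N (left out, the last holds). Time passes only in rows, so rows that repeat a pose let the fingers close. It gives the time, the measured TCP pose, the force and the opening at its end, in the units of the state.
- arm.get_state(): the state, without advancing time (a new reading comes with each control period).
- optics.grab_frame(name): name is "side" or "top"; returns the picture (400x640x3 uint8, red, green, blue); there is no depth.
- optics.camera_model(name): a dict with "mtx" (3x3 intrinsics, pixels), "R" (3x3) and "t" (3): a world point X has camera coordinates R X + t. Camera axes: x right, y down, z forward; pixel columns grow to the right and rows downward; lengths in m; the calibration is good to about 2 mm. A picture is of the moment at which its call begins. camera_model takes no time and is no camera call.
- arm.job_done(): hands the job in, once; it reports no verdict.
The state is a dict: "t": time; "q": joint angles; "qd": joint speeds; "joint_efforts": joint torques, N m; "eef_pos": TCP position; "ee_rot": TCP orientation; "force": force on the tool from outside, world axes, zero at the start; "moment": the same for the moment, N m; "width": finger opening in m.
Only numpy, scipy, OpenCV 4.12 (cv2) and the standard library are available. Lean on these libraries where they do the work, as an engineer would, in place of code of your own. Each camera call takes 0.05 s, during which the arm holds its last target.

### The job

Close the culture jar that stands in the sprung holder with the larger wing cap: set it on the neck, press lightly and turn it backwards (anticlockwise from above) until it clicks down into the thread starts, then turn it clockwise until it is fully home, and let go. Be gentle: do not push the jar hard down into its springs or wring it round in its seat, and leave everything else where it is.

Things in the scene. Friction and masses are not known exactly. Their poses are not given: they have to be found in the camera images.
- wing_cap: the larger black cap, open side down on the bench: round skirt 72 mm across, 29 mm tall (inside 63 mm across, 24 mm deep), a grip wing on top. 0.1 to 0.21 kg. Origin at the centre of its underside, z up. Three hidden lugs, 4.5 mm wide, 3.5 mm high, a third of a turn apart, stand inward at the bottom of the skirt to 26 mm from the axis; their bearing is not told
- wing (a point): middle of the cap's straight grip wing, 42 mm above the cap's underside: the wing is 60 mm long along the cap's own x, 18 mm thick along its y, and reaches from 29 to 55 mm above the underside
- holder: steel base plate, 100 x 100 x 18 mm, with four posts 68 mm tall at its corners, fixed to the bench; the glass jar (84 mm across) stands in it upright, its white threaded neck up. Origin at the centre of the plate's underside, z up; the jar's axis is this z axis
- neck_top (a point): centre of the top of the jar's white neck, 130 mm above the bench when nothing presses on the jar; it sinks with the jar. Its axes are the holder's. The core is 48 mm across, chamfered at the top; the thread on it is 59 mm across with three starts a third of a turn apart, at a random bearing that is not told
- ridge_top (a point): on the neck's axis, 5.5 mm below its top: the ridges' high ends. Anticlockwise from above each third has a 6 degree stop post (top 5 mm below the neck's top), a ridge, flat for 30 degrees at 10.5 mm below and then rising for 60 to 5.5 mm below, and a 24 degree gap. A cap set on at random rides on these, underside 4.5 to 11 mm below the neck's top; turned clockwise it jams on the posts
- thread_start (a point): on the neck's axis, 14 mm below its top: floor of the gaps. A riding cap turned anticlockwise (by up to 2 rad) climbs, then drops (clicks) 8.5 mm into the gaps, its underside now here; there the posts stop it from turning further anticlockwise. A drop to only 10.5 mm below the neck's top is a lug slipping off a post onto a ridge: go on
- thread_end (a point): on the neck's axis, 19 mm below its top: low end of the channels, 5.5 mm high, that run under the rising ridges clockwise from the gaps and fall 5 mm. From the gaps the cap turns clockwise about 0.95 to 1.2 rad, sinking 5 mm, to firm stops: fully home, its underside here. Let go midway, the cap stays where it is and can be regripped
- jar_press (a joint): how far the jar is pressed down into its sprung holder, m, 0 when free, end stop at 0.014. The spring gives way from about 3 N of push on the cap, then 0.9 N per mm (about 14 N at 0.012)
- jar_twist (a joint): how far the jar is wrung round in its springy rubber seat, rad, anticlockwise from above positive, 0 when free; 3.5 N m per rad
- small_cap: decoy: a black cap of the same make for a smaller bottle: skirt 43 mm across, wing 36 x 12 mm, 39 mm tall in all. Origin at the centre of its underside. Does not fit; leave alone
- dishes: stack of four clear petri dishes, 90 mm across, 54 mm tall; origin at the centre of its underside. Bystander
- bottle: amber bottle, 66 mm across, 150 mm tall; origin at the centre of its underside. Bystander
- tube_rack: steel rack, 220 x 80 mm, with corked glass test tubes, 148 mm tall; origin at the centre of its underside. Bystander
- spatula: flat spatula 170 mm long lying on the bench, handle towards its own -x. Bystander
- pen: grey marker pen, 12 mm thick, 130 mm long, lying along its own x. Bystander
- glove_box: cardboard box, 120 x 240 x 75 mm tall; origin at the centre of its underside. Bystander
Things that resemble listed ones, but are neither listed nor needed, are in the scene too. Leave any green or purple look-alike of the wing_cap alone.

How it is judged:
On the way:
1. the cap has dropped into the thread starts: upright on the neck's axis (4 mm), its underside 12.5 to 16.5 mm below the neck's top (z of wing_cap in the frame of neck_top between -0.0165 and -0.0125 m and horizontal distance between wing_cap and neck_top below 0.004 m and angle between wing_cap's own z axis and vertical below 0.08 rad), for 0.1 s.
At the end, for the whole second after the job is handed in: The wing cap is screwed home on the jar: underside at least 17.3 mm below the neck's top (19 is the end of the thread), within 4 mm of the neck's axis, upright within 0.06 rad, at rest and released, and the jar is back up in its holder (pressed in less than 4 mm) (z of wing_cap in the frame of neck_top below -0.0173 m and horizontal distance between wing_cap and neck_top below 0.004 m and angle between wing_cap's own z axis and vertical below 0.06 rad and linear speed of wing_cap below 0.02 m/s and value of joint jar_press below 0.004 m); the robot touches nothing.
It fails at once if the jar is pressed more than 12 mm into its springs (about 14 N) (value of joint jar_press above 0.012 m).
It fails at once if the jar is wrung round by more than 0.2 rad (0.7 N m) (value of joint jar_twist above 0.2 rad or value of joint jar_twist below -0.2 rad).
It fails at once if a bystander is moved by more than 25 mm (distance of any of small_cap, dishes, bottle, tube_rack, spatula, pen, glove_box from where it was at the start of the episode above 0.025 m).
It also fails if it takes over 64 s, if anything falls off the work surface, if the arm or the gripper's body presses on something with over 40 N, if the wrist force passes 120 N, or if a joint passes its speed limit or range.

## Working session

There is one attempt and no reset: what is moved stays moved. The work goes in short steps, Python scripts to look and compute and a tool call to move; the robot and the scene stay as the last step left them, time stands still between calls to the robot, and variables do not carry over. Pictures are saved under pics/ and viewed, and the job is handed in when it is done.

Besides the shell and the picture viewer there is one more tool, called after "Request:" by a JSON object that holds its "api" and its "payload". jog_arm: Moves the arm, as the interface text tells. Its arguments: {"type":"object","properties":{"motion":{"type":"array","items":{"type":"array","items":{"type":"array","items":{"type":"number"}}}},"newtons":{"type":"number"}},"required":["motion"]}

```bash
mkdir -p pics; python3 - <<'E'
from station import arm, optics
import cv2
s=arm.get_state(); print(s)
for n in("side","top"):
    f=optics.grab_frame(n); cv2.imwrite(f"pics/{n}0.png",f[:,:,::-1]); m=optics.camera_model(n); print(n,m)
E
```

```text
{'t': 0.0, 'q': array([ 1.47508767e+00,  3.59396106e-01,  1.10995216e-02, -3.50259934e-04,
       -1.22409760e+00, -2.88097758e-01]), 'qd': array([-0.0006461 , -0.00101925,  0.00199342,  0.00042618,  0.00113829,
       -0.00139372]), 'joint_efforts': array([ 2.09843631e-03, -5.82705474e+01,  2.93064952e+01,  6.99726373e+00,
        7.04070000e-03, -1.56944425e-04]), 'eef_pos': array([0.25261149, 0.625482  , 0.24763437]), 'ee_rot': array([ 3.13996709e+00, -1.38342189e-04, -3.83925579e-01]), 'force': array([-0.79384957,  1.36684341,  0.64603554]), 'moment': array([-0.00635845,  0.01516284, -0.01161274]), 'width': 0.08771347504581237}
side {'mtx': array([[362.01445956,   0.        , 321.77858204],
       [  0.        , 362.01445956, 195.86947894],
       [  0.        ,   0.        ,   1.        ]]), 'R': array([[-0.96594177, -0.25875673,  0.00120426],
       [-0.16097376,  0.59726007, -0.7857276 ],
       [ 0.20259305, -0.75916096, -0.61857149]]), 't': array([0.53848015, 0.2039267 , 0.8892675 ])}
top {'mtx': array([[405.55703047,   0.        , 314.91679447],
       [  0.        , 405.55703047, 195.95119721],
       [  0.        ,   0.        ,   1.        ]]), 'R': array([[ 0.01641034, -0.99966785,  0.01987207],
       [-0.99405907, -0.01845058, -0.10726665],
       [ 0.10759767, -0.01799373, -0.99403167]]), 't': array([-0.07883021,  0.59118534,  1.22327995])}
```

View pics/side0.png

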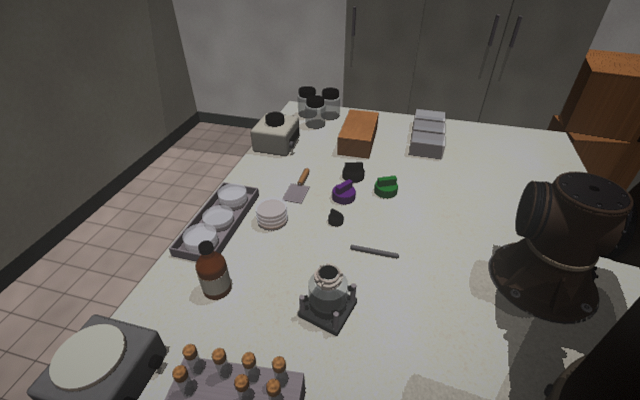

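View pics/top0.png

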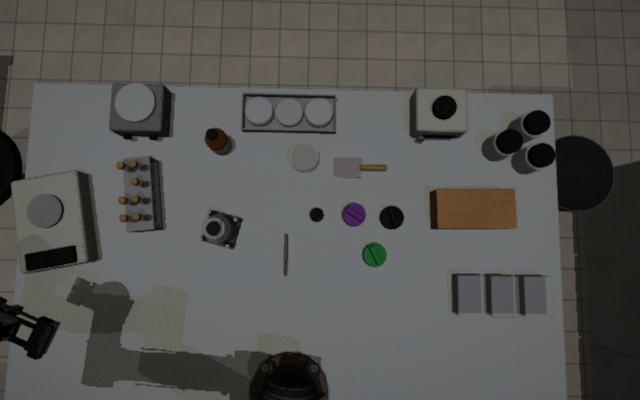

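The side view shows the black wing cap at about (353,172), the small cap at (336,217) and the holder at (328,295). In the top view they are at (391,217), (316,214) and (219,229). The green and purple look-alikes stand beside the cap.

```bash
cat > h.py <<'E'
import numpy as np, cv2
from station import arm, optics
def ray(n,u,v):
    m=optics.camera_model(n); d=np.linalg.inv(m['mtx'])@[u,v,1.]; return -m['R'].T@m['t'], m['R'].T@d
def onz(n,u,v,z):
    o,d=ray(n,u,v); return o+d*(z-o[2])/d[2]
def proj(n,X):
    m=optics.camera_model(n); c=m['mtx']@(m['R']@np.array(X,float)+m['t']); return c[:2]/c[2]
def tri(a,b):
    o1,d1=ray("side",*a);o2,d2=ray("top",*b)
    s=np.linalg.lstsq(np.c_[d1,-d2],o2-o1,rcond=None)[0]; p,q=o1+s[0]*d1,o2+s[1]*d2
    return (p+q)/2,np.linalg.norm(p-q)
E
python3 - <<'E'
import cv2
t=cv2.imread('pics/top0.png');s=cv2.imread('pics/side0.png')
def crop(i,u,v,w,k): return cv2.resize(i[v-w:v+w,u-w:u+w],(400,400),interpolation=cv2.INTER_NEAREST)
import numpy as np
g=lambda i: (255*(i/255.)**.5).astype('uint8')
a=np.vstack([np.hstack([crop(g(t),391,217,20,0),crop(g(t),219,229,25,0)]),])
b=np.hstack([crop(g(s),353,172,20,0),crop(g(s),328,292,40,0)])
cv2.imwrite('pics/c_top.png',a);cv2.imwrite('pics/c_side.png',b)
E
```

```text
(no output)
```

View pics/c_top.png

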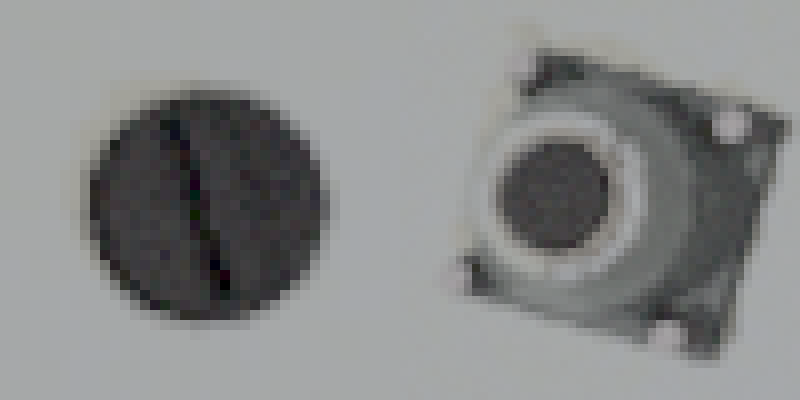

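View pics/c_side.png

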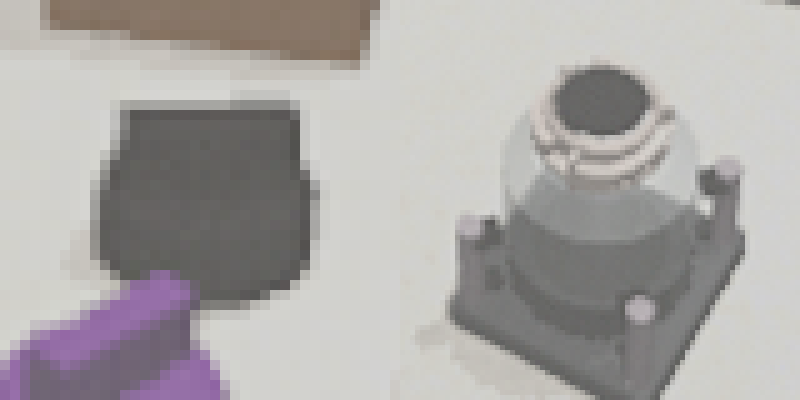

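```bash
python3 - <<'E'
from h import *
t=cv2.imread('pics/top0.png')
g=cv2.cvtColor(t,cv2.COLOR_BGR2GRAY)
def blob(mask,u,v):
    n,l,st,c=cv2.connectedComponentsWithStats(mask.astype('uint8')); k=l[v,u]; return l==k,st[k],c[k]
m,st,c=blob(g<60,388,217); print('cap',st,c)
ys,xs=np.where(m)
(cc,r)=cv2.minEnclosingCircle(np.c_[xs,ys].astype('float32')); print(cc,r)
w=(g<12)&m; print(np.percentile(g[m],[2,5,10,50]))
w=(g<np.percentile(g[m],50)*.6)&cv2.erode(m.astype('uint8'),np.ones((3,3))).astype(bool)
yy,xx=np.where(w);print(len(yy),xx.min(),xx.max(),yy.min(),yy.max())
l=cv2.fitLine(np.c_[xx,yy].astype('float32'),cv2.DIST_L2,0,.01,.01).ravel();print(l)
for z in(.029,.04): 
  a=onz('top',l[2]-9*l[0],l[3]-9*l[1],z);b=onz('top',l[2]+9*l[0],l[3]+9*l[1],z);d=b-a;print(z,a,b,np.degrees(np.arctan2(d[1],d[0])),np.linalg.norm(d))
print('cap centre z.0145',onz('top',*cc,.0145),'z.029',onz('top',*cc,.029))
# neck: inner dark hole
m2,st,c=blob((g<70),214,228); print('hole',st,c)
for z in (.13,):print(onz('top',*c,z))
s=cv2.imread('pics/side0.png');gs=cv2.cvtColor(s,cv2.COLOR_BGR2GRAY)
print(gs[276:286,318:338])
m3,st,c3=blob((gs<90),328,272); print('hole side',st,c3, onz('side',*c3,.13)); print(tri(c3,c))
m4,st,c4=blob((gs<60),353,170); print('cap side',st,c4)
E
```

```text
cap [379 206  25  23 442] [391.17873303 217.12443439]
(391.0460510253906, 217.3947296142578) 12.061351776123047
[ 2.  4.  6. 12.]
48 381 396 207 226
[1.3764420e-01 9.9048173e-01 3.9066666e+02 2.1677083e+02]
0.029 [ 0.55995784 -0.30067936  0.029     ] [ 0.50479805 -0.30818419  0.029     ] -172.25212391717432 0.05566798808302938
0.04 [ 0.55905625 -0.29844068  0.04      ] [ 0.50438111 -0.30587957  0.04      ] -172.2521239171744 0.0551788767174721
cap centre z.0145 [ 0.53124643 -0.30862178  0.0145    ] z.029 [ 0.53040031 -0.30561364  0.029     ]
hole [201 210  42  39 883] [222.96715742 229.03624009]
[0.48337668 0.1908115  0.13      ]
[[129 128  69  36  39  40  40  43  42  42  42  43  40  42  41  38  36  61
  144 158]
 [107 137 105  56  39  35  38  39  39  42  40  41  40  39  36  32  60 128
  156 152]
 [115 123 133 125  89  83 105  69  35  33  34  33  32  40  63 128 145 156
  153 131]
 [136 100 115 144 138 136 147 144 141 116 104 132 141 139 140 159 160 155
  131 102]
 [108  78  78 107 132 148 153 159 162 153 148 162 165 162 159 156 145 130
  100 132]
 [ 73  68  68  72  98 114 115 135 156 160 160 160 158 157 139 114  97  83
  130 164]
 [108 122  83  76 135 134  92  93 109 112 113 112 112 112  94  73  82 129
  163 170]
 [159 151 142 119 161 125  80  74  73  72  73  73  71  71  94 133 148 166
  173 147]
 [144 159 170 127 111 101 117 111 109 106  96  95 114 135 148 165 171 149
  130  98]
 [ 99 131 166 118  76 137 163 159 157 155 150 150 159 168 170 160 145 105
   76 113]]
hole side [318 265  21  14 213] [327.70892019 271.87323944] [0.48598071 0.22062533 0.13      ]
(array([0.48772426, 0.19726712, 0.1018722 ]), np.float64(0.007530633299597674))
cap side [333 163  31  41 615] [348.98536585 181.44715447]
```

```bash
python3 - <<'E'
from h import *
def blob(mask,u,v):
    n,l,st,c=cv2.connectedComponentsWithStats(mask.astype('uint8')); k=l[v,u]; return l==k,st[k],c[k]
fs=np.mean([optics.grab_frame('top').astype(float) for _ in range(4)],0); g=fs.mean(2)
print(g[207:229,382:402].round().astype(int))
sub=np.zeros_like(g); sub[208:227,385:397]=np.clip(9-g[208:227,385:397],0,None)
yy,xx=np.where(sub>2);l=cv2.fitLine(np.c_[xx,yy].astype('float32'),cv2.DIST_HUBER,0,.01,.01).ravel();print(l,len(yy))
for z in (.029,.042,.055):
  a=onz('top',l[2]-9*l[0],l[3]-9*l[1],z);b=onz('top',l[2]+9*l[0],l[3]+9*l[1],z);d=b-a;print(z,(a+b)/2,np.degrees(np.arctan2(d[1],d[0])))
for th in(50,60,70):
  h=np.zeros(g.shape,bool);h[215:243,200:228]=g[215:243,200:228]<th
  m,st,c=blob(h,213,228);print('hole',th,st,c,onz('top',*c,.13))
gs=np.mean([optics.grab_frame('side').astype(float) for _ in range(2)],0).mean(2)
m,st,c3=blob(gs<90,328,272);print('side',st,c3,onz('side',*c3,.13))
w=gs[155:175,335:370];print((gs[163,338:370]).round(),)
E
```

```text
[[101 101  89  64  42  23  11   9   9   8   9   9   9  12  31  51  76 101
  110 110]
 [ 95  80  53  22  10   7   6  12  11  10  10  10   9  10  12  11  30  71
  101 111]
 [ 78  36  12  14  13   8   1  10  16  14  12  10   8  11  13  12  13  32
   72 103]
 [ 45   8  14  13  12   7   4   8  12  16  12  12   9  11  13  11  12  12
   32  71]
 [  6  12  15  13  13   7   2   4  12  15  13   8  10   8  11  11  12  12
   13  30]
 [  9  14  15  14  12   8   5   3  10  15  14  14  10   9  11  12  11  13
   12  12]
 [ 12  15  15  13  12  12   7   2   7  14  16  13  12   8  12  13  13  12
   11  11]
 [ 14  14  15  15  14  11   7   4   3  12  15  13  12   8   9  11  11  14
   14  11]
 [ 14  14  14  15  14  13  10   5   2  13  14  13  12  11  10  10  13  12
   11  11]
 [ 14  16  14  14  14  14  13   5   2   8  15  13  11  10   6  11  14  11
   12  12]
 [ 16  15  15  15  13  15  12   9   3   6  15  14  12  13  11  12  12  12
   13  12]
 [ 16  15  15  15  13  14  12   8   5   1  12  14  15  12  10  11  10  12
   12  13]
 [ 15  14  16  15  14  15  13  13   7   2   9  14  14  14  11   8  10  13
   13 
[... 849 characters left out ...]
  -0.30318358  0.029     ] -162.81064061372044
0.042 [ 0.53052464 -0.30051187  0.042     ] -162.81064061372035
0.055 [ 0.52975679 -0.29784015  0.055     ] -162.8106406137204
hole 50 [206 221  15  15 160] [213.01875 227.93125] [0.4860059  0.21883737 0.13      ]
hole 60 [206 221  15  15 170] [213.06470588 227.89411765] [0.48611235 0.21871306 0.13      ]
hole 70 [201 215  27  28 476] [216.66176471 229.21008403] [0.48258936 0.208472   0.13      ]
side [318 265  21  14 213] [327.69014085 271.84507042] [0.48603587 0.22056408 0.13      ]
[169. 169. 170. 171. 170. 174. 142.  64.  29.  31.  32.  32.  31.  31.
  31.  32.  32.  30.  31.  34.  33.  35.  32.  30.  46. 153. 172. 169.
 168. 168. 168. 168.]
```

```bash
cat >> h.py <<'E'
from scipy.spatial.transform import Rotation as Ro
def go(X,yaw_deg):
    s=arm.get_state(); R=Ro.from_euler('xyz',s['ee_rot']); T=Ro.from_euler('xyz',[np.pi,0,np.radians(yaw_deg)])
    print('shift',np.round(R.inv().apply(np.array(X)-s['eef_pos']),4),'turn',np.round((R.inv()*T).as_rotvec(degrees=True),2))
def st():
    s=arm.get_state(); print(round(s['t'],2),'pos',s['eef_pos'].round(4),'rpy',np.degrees(s['ee_rot']).round(2),'q',s['q'].round(3),'F',s['force'].round(2),'M',s['moment'].round(3),'w',round(s['width'],4))
E
python3 - <<'E'
from h import *
print(onz('top',393.5,217,.055)); print(onz('top',391.0,217.4,.022))
for x in(-.03,.03): print(proj('side',np.array([.530,-.3075,.055])+x*np.array([np.cos(.3),np.sin(.3),0])))
print(proj('side',[.53,-.3075,.055]),proj('top',[.53,-.3075,.055]))
go([.55,.1,.2],-90); go([.530,-.3075,.15],-162.8)
E
```

```text
[ 0.53021273 -0.30770226  0.055     ]
[ 0.53078982 -0.3069217   0.022     ]
[362.95341549 162.92082228]
[344.85605067 163.28276083]
[353.91172416 163.10165174] [393.43393908 217.06888211]
shift [0.4725 0.3763 0.0485] turn [ 1.000e-02 -1.000e-02  6.801e+01]
shift [0.6066 0.7616 0.0986] turn [ 0.0000e+00 -1.0000e-02  1.4081e+02]
```

The two views agree on the cap (0.530, -0.3075, wing at 17°) and on the neck (0.486, 0.2197). Moving now.

Request:
{"api": "jog_arm", "payload": {"motion": [[[0.06,0.047,0.006,0,0,8.5,0.045],[0.12,0.094,0.012,0,0,17,0.045],[0.18,0.141,0.018,0,0,25.5,0.045],[0.24,0.188,0.024,0,0,34,0.045],[0.3,0.235,0.03,0,0,42.5,0.045],[0.36,0.282,0.036,0,0,51,0.045],[0.42,0.33,0.042,0,0,59.5,0.045],[0.472,0.376,0.048,0,0,68,0.045]]], "newtons": 30}}

```text
t: 1.2
eef_pos: [0.4515, 0.278, 0.2173]
ee_rot: [-3.141, 0.0, -1.576]
force: [0.3, 0.7, 0.5]
width: 0.0456
```

```bash
python3 -c "
from h import *
st();go([.530,-.3075,.15],-162.8)"
```

```text
1.2 pos [0.4515 0.278  0.2173] rpy [-1.7996e+02  3.0000e-02 -9.0320e+01] q [ 0.922  0.144 -0.353  0.    -1.073 -0.928] F [0.25 0.69 0.51] M [ 0.126 -0.17  -0.009] w 0.0456
shift [ 0.5851 -0.0817  0.0671] turn [-1.000e-02  5.000e-02  7.248e+01]
```

Request:
{"api": "jog_arm", "payload": {"motion": [[[0.05,-0.02,0.0,0,0,8,0.045],[0.1,-0.04,0.0,0,0,16,0.045],[0.15,-0.06,0.0,0,0,24,0.045],[0.2,-0.08,0.0,0,0,32,0.045],[0.25,-0.08,0.0,0,0,40,0.045],[0.3,-0.082,0.0,0,0,48,0.045],[0.35,-0.082,0.01,0,0,56,0.045],[0.4,-0.082,0.02,0,0,64,0.045]]]}}

```text
t: 2.0
eef_pos: [0.5314, -0.1067, 0.201]
ee_rot: [-3.141, 0.002, -2.699]
force: [0.7, -0.3, -0.1]
width: 0.0451
```

```bash
python3 -c "
from h import *
st();go([.530,-.3075,.13],-162.8)"
```

```text
2.0 pos [ 0.5314 -0.1067  0.201 ] rpy [-1.7997e+02  1.4000e-01 -1.5463e+02] q [ 0.163  0.177 -0.352 -0.    -1.04  -1.291] F [ 0.72 -0.27 -0.1 ] M [ 0.144 -0.273 -0.007] w 0.0451
shift [ 0.0875 -0.1808  0.0709] turn [-0.02  0.14  8.17]
```

Request:
{"api": "jog_arm", "payload": {"motion": [[[0.02,-0.045,0.015,0,0,2,0.045],[0.044,-0.09,0.03,0,0,4,0.045],[0.066,-0.135,0.05,0,0,6,0.045],[0.0875,-0.181,0.071,0,0.14,8.2,0.045],[0.0875,-0.181,0.071,0,0.14,8.2,0.045],[0.0875,-0.181,0.071,0,0.14,8.2,0.045]]]}}

```text
t: 2.6
eef_pos: [0.529, -0.3095, 0.1282]
ee_rot: [3.141, -0.002, -2.845]
force: [0.3, 0.1, -0.7]
width: 0.0448
```

```bash
python3 -c "
from h import *
st();go([.530,-.3075,.056],-162.8)
f=optics.grab_frame('side');cv2.imwrite('pics/s1.png',cv2.resize(f[100:250,230:470,::-1],None,fx=3,fy=3))"
```

```text
2.6 pos [ 0.529  -0.3095  0.1282] rpy [ 1.7994e+02 -1.3000e-01 -1.6300e+02] q [-0.211  0.36  -0.283  0.    -0.931 -1.063] F [ 0.28  0.12 -0.68] M [ 0.139 -0.168  0.014] w 0.0448
shift [-0.0017  0.0015  0.0722] turn [ 0.06 -0.13 -0.21]
```

View pics/s1.png

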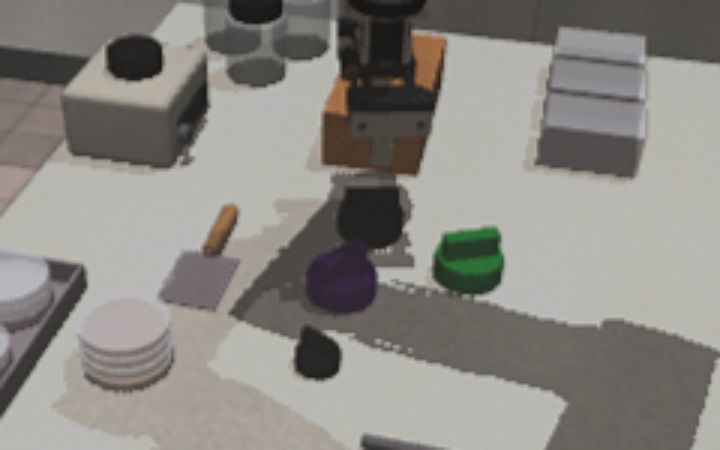

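The side view shows the gripper straight above the black cap, with the fingers in line with its wing at about crop (370,180). Descending.

Request:
{"api": "jog_arm", "payload": {"motion": [[[-0.0017,0.0015,0.03,0.06,-0.13,-0.2,0.045],[-0.0017,0.0015,0.055,0.06,-0.13,-0.2,0.045],[-0.0017,0.0015,0.072,0.06,-0.13,-0.2,0.045],[-0.0017,0.0015,0.072,0.06,-0.13,-0.2,0.045],[-0.0017,0.0015,0.072,0.06,-0.13,-0.2,0.045]]]}}

```text
t: 3.15
eef_pos: [0.5315, -0.3055, 0.0584]
ee_rot: [-3.14, 0.002, -2.838]
force: [1.1, 0.2, 0.1]
width: 0.0454
```

```bash
python3 -c "
from h import *
st();go([.530,-.3075,.056],-162.8)"
```

```text
3.15 pos [ 0.5315 -0.3055  0.0584] rpy [-1.7992e+02  1.1000e-01 -1.6262e+02] q [-0.203  0.438 -0.352  0.    -0.779 -1.064] F [1.11 0.19 0.07] M [-0.009 -0.141  0.004] w 0.0454
shift [ 0.0021 -0.0014  0.0023] turn [-0.08  0.11  0.18]
```

Request:
{"api": "jog_arm", "payload": {"motion": [[[0.001,-0.001,0.0015,-0.08,0.11,0,0.045],[0.001,-0.001,0.0015,-0.08,0.11,0,0.0],[0.001,-0.001,0.0015,-0.08,0.11,0,0.0],[0.001,-0.001,0.0015,-0.08,0.11,0,0.0],[0.001,-0.001,0.0015,-0.08,0.11,0,0.0],[0.001,-0.001,0.0015,-0.08,0.11,0,0.0]]], "newtons": 40}}

```text
t: 3.75
eef_pos: [0.5311, -0.307, 0.0572]
ee_rot: [-3.141, 0.0, -2.838]
force: [-1.0, -0.5, 3.3]
width: 0.0175
```

```bash
python3 -c "
from h import *
st();go([.530,-.3075,.20],-162.8)"
```

```text
3.75 pos [ 0.5311 -0.307   0.0572] rpy [-1.7998e+02  2.0000e-02 -1.6263e+02] q [-0.206  0.441 -0.351  0.    -0.779 -1.062] F [-1.01 -0.46  3.3 ] M [-0.029 -0.059  0.026] w 0.0175
shift [ 0.0011 -0.0002 -0.1428] turn [-0.02  0.02  0.17]
```

Request:
{"api": "jog_arm", "payload": {"motion": [[[0,0,-0.03,0,0,0,0.0],[0,0,-0.08,0,0,0,0.0],[0,0,-0.13,0,0,0,0.0],[0,0,-0.18,0,0,0,0.0],[0,0,-0.18,0,0,0,0.0],[0,0,-0.18,0,0,0,0.0]]]}}

```text
t: 4.35
eef_pos: [0.5312, -0.3068, 0.2383]
ee_rot: [-3.14, 0.003, -2.839]
force: [0.2, -0.2, -3.5]
width: 0.0178
```

```bash
python3 -c "
from h import *
st();go([.486,.2195,.235],-162.8)
f=optics.grab_frame('side');cv2.imwrite('pics/s2.png',cv2.resize(f[50:250,230:470,::-1],None,fx=3,fy=3))"
```

```text
4.35 pos [ 0.5312 -0.3068  0.2383] rpy [-1.7994e+02  1.7000e-01 -1.6264e+02] q [-0.206  0.264 -0.147 -0.    -1.157 -1.062] F [ 0.18 -0.24 -3.55] M [ 0.172 -0.09  -0.021] w 0.0178
shift [-0.1138  0.5159  0.003 ] turn [-0.06  0.17  0.16]
```

View pics/s2.png

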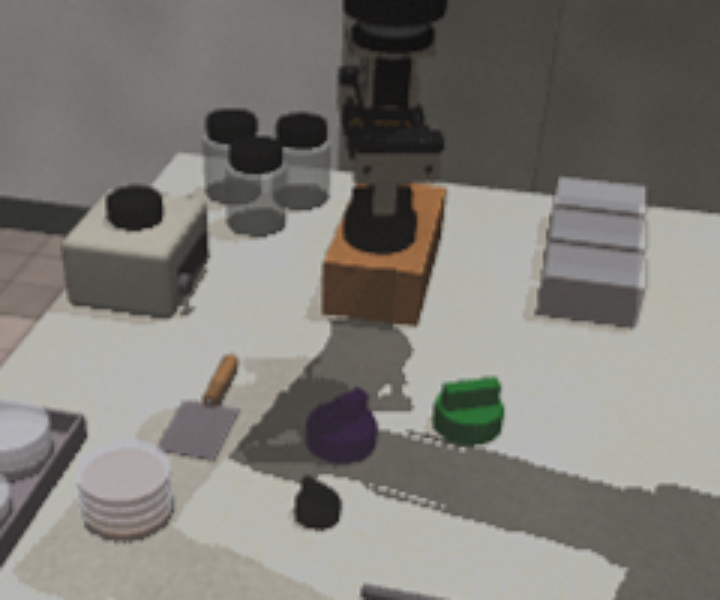

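The black cap hangs upright in the gripper, at about crop (380,225). Carrying it over to the jar.

Request:
{"api": "jog_arm", "payload": {"motion": [[[-0.009,0.04,0,0,0,0,0.0],[-0.019,0.085,0,0,0,0,0.0],[-0.029,0.13,0,0,0,0,0.0],[-0.039,0.175,0,0,0,0,0.0],[-0.049,0.22,0,0,0,0,0.0],[-0.059,0.265,0,0,0,0,0.0],[-0.069,0.31,0,0,0,0,0.0],[-0.078,0.35,0,0,0,0,0.0]]]}}

```text
t: 5.2
eef_pos: [0.4989, 0.0524, 0.2348]
ee_rot: [3.141, -0.003, -2.839]
force: [1.5, -0.8, -1.0]
width: 0.0176
```

```bash
python3 -c "
from h import *
st();go([.486,.2195,.225],-162.8)"
```

```text
5.2 pos [0.4989 0.0524 0.2348] rpy [ 179.97   -0.19 -162.64] q [ 4.960e-01  8.400e-02 -3.800e-01 -1.000e-03 -1.111e+00 -1.763e+00] F [ 1.5  -0.8  -0.95] M [ 0.048 -0.354 -0.012] w 0.0176
shift [-0.0376  0.1633  0.0098] turn [ 0.03 -0.19  0.16]
```

Request:
{"api": "jog_arm", "payload": {"motion": [[[-0.01,0.045,0,0,0,0,0.0],[-0.02,0.09,0,0,0,0,0.0],[-0.03,0.135,0,0,0,0,0.0],[-0.0376,0.163,0,0,-0.19,0.16,0.0],[-0.0376,0.163,0,0,-0.19,0.16,0.0],[-0.0376,0.163,0,0,-0.19,0.16,0.0],[-0.0376,0.163,0,0,-0.19,0.16,0.0]]]}}

```text
t: 5.9
eef_pos: [0.4856, 0.2183, 0.2334]
ee_rot: [-3.141, -0.003, -2.842]
force: [-0.1, -0.4, -2.0]
width: 0.0179
```

```bash
python3 -c "
from h import *
st();go([.486,.2195,.20],-162.8)
for n in ('side','top'):
  f=optics.grab_frame(n);cv2.imwrite('pics/%s3.png'%n,f[:,:,::-1])
a=cv2.imread('pics/side3.png')[180:340,250:410];b=cv2.imread('pics/top3.png')[160:280,150:270]
a=cv2.resize(a,(400,400),interpolation=0);b=cv2.resize(b,(400,400),interpolation=0)
cv2.imwrite('pics/c3.png',(255*(np.hstack([a,b])/255)**.5).astype('uint8'))"
```

```text
5.9 pos [0.4856 0.2183 0.2334] rpy [-1.7997e+02 -1.5000e-01 -1.6282e+02] q [ 7.910e-01  1.370e-01 -3.220e-01 -1.000e-03 -1.115e+00 -2.061e+00] F [-0.06 -0.41 -1.98] M [ 0.01  -0.196  0.004] w 0.0179
shift [-0.0009  0.0011  0.0334] turn [-0.03 -0.15 -0.02]
```

View pics/c3.png

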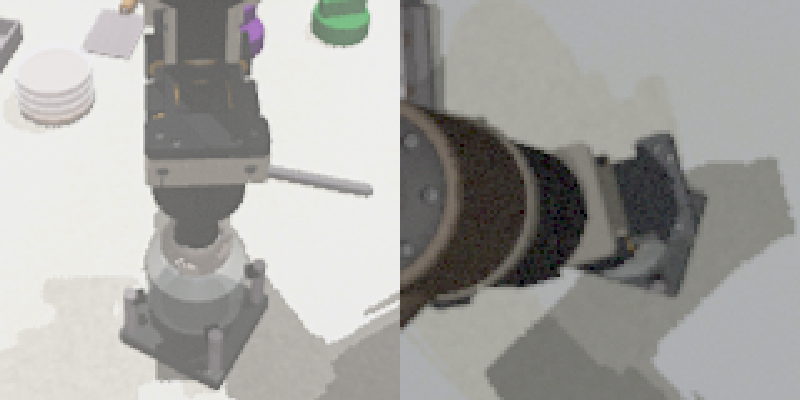

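```bash
python3 - <<'E'
from h import *
g=cv2.cvtColor(cv2.imread('pics/side3.png'),cv2.COLOR_BGR2GRAY)
for v in range(252,274,2): print(v,''.join('%4d'%x for x in g[v,308:354]))
s=arm.get_state();p=s['eef_pos'];print(p)
for z in (.176,.1905,.205): print(z,proj('side',[p[0],p[1],z]))
# skirt left/right tangent columns predicted
th=np.linspace(0,2*np.pi,181)
for z in(.176,.205):
  P=np.array([proj('side',[p[0]+.036*np.cos(a),p[1]+.036*np.sin(a),z]) for a in th]);print(z,P.min(0),P.max(0))
E
```

```text
252  121  89  91  93  93  94  70  85  93  95  91  91  94  92  91  93  92  93  93  94  93  93  92  91  93  93  94  94  93  93  93  93  93  95  94  93  95  95  93  92  87 126 101  83  84  84
254  201 175 113  71  68  70  56  65  68  65  66  65  66  65  64  66  65  57  56  55  56  55  56  57  56  51  50  51  51  50  48  49  50  51  46  47  46  46  44  34 193 225 225 224 223 225
256  222 229 134  46  44  46  45  46  45  46  45  46  46  46  46  44  46  47  44  43  44  45  45  45  45  43  43  44  45  45  45  45  45  45  46  45  45  45  39  53 203 223 220 219 221 219
258  221 223 210 109  39  46  46  47  46  44  47  44  46  46  48  46  44  45  45  47  42  43  46  46  46  44  45  45  46  45  46  45  45  45  45  46  44  43  36 132 211 223 220 220 217 216
260  220 220 224 169  75  40  44  46  46  48  46  45  47  46  46  47  47  46  47  44  44  46  45  45  44  45  45  43  45  45  44  45  45  45  45  44  43  38  49 202 224 219 219 220 220 219
262  220 220 220 227 170 110  61  46  47  46  46  45  46  44  45  43  47  47  47  46  45  45  45  46  45  44  46  44  45  46  45  46  43  43  44  42  34 12
[... 540 characters left out ...]
 113 124 120 205 221 220 220 219 220 219 218 219 219 220 220
270  220 220 224 155 118 124 125 111  97  87  84  72  50  47  45  45  46  45  45  45  45  46  45  45  45  45  43  44  40  82 108 114 116 119 157 213 222 220 220 219 219 218 219 219 219 220
272  220 221 224 187 138 125 109  90  86  85  86  66  49  45  45  45  45  43  45  45  44  45  44  44  44  46  46  44  41  62  78 101 115 119 124 122 156 212 221 220 220 219 219 218 219 219
[0.48602169 0.2181401  0.23421267]
0.176 [328.26415614 255.60205127]
0.1905 [328.35572681 250.5065845 ]
0.205 [328.4496599  245.27965997]
0.176 [309.986573   242.45396464] [346.56137207 269.83585449]
0.205 [309.70031907 232.20906585] [347.22030081 259.45859752]
```

Request:
{"api": "jog_arm", "payload": {"motion": [[[-0.001,0.0008,0.01,0,-0.15,0,0.0],[-0.0013,0.001,0.025,0,-0.15,0,0.0],[-0.0013,0.001,0.041,0,-0.15,0,0.0],[-0.0013,0.001,0.041,0,-0.15,0,0.0],[-0.0013,0.001,0.041,0,-0.15,0,0.0]]]}}

```text
t: 6.5
eef_pos: [0.487, 0.2189, 0.193]
ee_rot: [-3.141, 0.001, -2.843]
force: [-0.2, -0.5, -2.4]
width: 0.0173
```

```bash
python3 -c "
from h import *
st();go([.4865,.2195,.180],-162.8)
for n in ('side',):
  f=optics.grab_frame(n);cv2.imwrite('pics/%s4.png'%n,f[:,:,::-1])
a=cv2.imread('pics/side4.png')[230:330,280:380]
a=cv2.resize(a,(500,500),interpolation=0)
cv2.imwrite('pics/c4.png',(255*(a/255)**.5).astype('uint8'))"
```

```text
6.5 pos [0.487  0.2189 0.193 ] rpy [-1.7997e+02  5.0000e-02 -1.6289e+02] q [ 7.910e-01  1.720e-01 -3.790e-01  1.000e-03 -1.019e+00 -2.063e+00] F [-0.19 -0.48 -2.36] M [ 0.089 -0.165  0.001] w 0.0173
shift [0.0003 0.0007 0.013 ] turn [-0.03  0.05 -0.09]
```

View pics/c4.png

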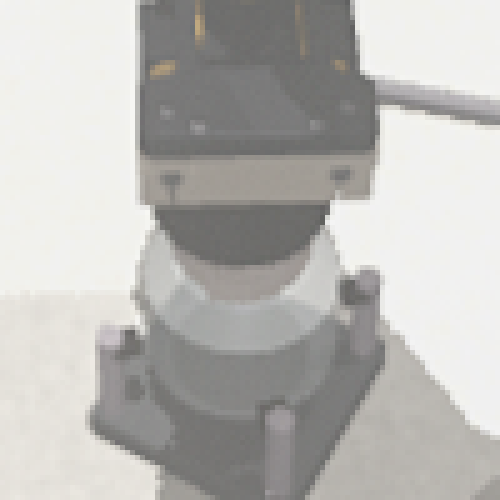

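The cap sits centred above the neck: the rim spans about crop 155–328 and the neck 178–318 just below it. Lowering slowly while I watch the force.

Request:
{"api": "jog_arm", "payload": {"motion": [[[0.0,0.0003,0.002,0,0,0,0.0],[0.0,0.0003,0.004,0,0,0,0.0],[0.0,0.0003,0.006,0,0,0,0.0],[0.0,0.0003,0.008,0,0,0,0.0],[0.0,0.0003,0.008,0,0,0,0.0]]]}}

```text
t: 7.05
eef_pos: [0.487, 0.2195, 0.1853]
ee_rot: [-3.141, 0.002, -2.843]
force: [0.3, 0.4, -1.6]
width: 0.0176
```

```bash
python3 -c "
from h import *
st();go([.4865,.2195,.180],-162.8)"
```

```text
7.05 pos [0.487  0.2195 0.1853] rpy [-1.7999e+02  9.0000e-02 -1.6289e+02] q [ 7.910e-01  1.790e-01 -3.890e-01  1.000e-03 -1.001e+00 -2.064e+00] F [ 0.35  0.41 -1.64] M [ 0.087 -0.069 -0.027] w 0.0176
shift [0.0005 0.0002 0.0053] turn [-0.01  0.09 -0.09]
```

Request:
{"api": "jog_arm", "payload": {"motion": [[[0.0,0.0,0.0015,0,0,0,0.0],[0.0,0.0,0.003,0,0,0,0.0],[0.0,0.0,0.0045,0,0,0,0.0],[0.0,0.0,0.0045,0,0,0,0.0]]]}}

```text
t: 7.45
eef_pos: [0.4872, 0.2195, 0.1809]
ee_rot: [-3.141, 0.002, -2.843]
force: [-0.4, 0.5, -1.2]
width: 0.0177
```

```bash
python3 -c "
from h import *
st()"
```

```text
7.45 pos [0.4872 0.2195 0.1809] rpy [-1.7998e+02  1.0000e-01 -1.6288e+02] q [ 7.910e-01  1.840e-01 -3.950e-01  1.000e-03 -9.910e-01 -2.064e+00] F [-0.41  0.51 -1.21] M [ 0.031 -0.133  0.045] w 0.0177
```

Request:
{"api": "jog_arm", "payload": {"motion": [[[0.0,0.0,0.0015,0,0,0,0.0],[0.0,0.0,0.003,0,0,0,0.0],[0.0,0.0,0.0045,0,0,0,0.0],[0.0,0.0,0.0045,0,0,0,0.0]]]}}

```text
t: 7.85
eef_pos: [0.4874, 0.2196, 0.1767]
ee_rot: [-3.141, 0.002, -2.843]
force: [-1.9, -0.8, 5.9]
width: 0.0178
```

```bash
python3 -c "
from h import *
st()"
```

```text
7.85 pos [0.4874 0.2196 0.1767] rpy [-1.7998e+02  1.4000e-01 -1.6286e+02] q [ 7.910e-01  1.880e-01 -4.010e-01  2.000e-03 -9.800e-01 -2.064e+00] F [-1.92 -0.82  5.88] M [-0.166  0.412  0.023] w 0.0178
```

Contact: the vertical force rose about 7 N. Now turning anticlockwise in small steps.

Request:
{"api": "jog_arm", "payload": {"motion": [[[0.0003,0.0,0.0,0,0,-3,0.0],[0.0003,0.0,0.0,0,0,-6,0.0],[0.0003,0.0,0.0,0,0,-9,0.0],[0.0003,0.0,0.0,0,0,-9,0.0]]]}}

```text
t: 8.25
eef_pos: [0.4874, 0.22, 0.1773]
ee_rot: [-3.142, 0.004, -2.684]
force: [-0.9, 1.5, 5.4]
width: 0.0174
```

```bash
python3 -c "
from h import *
st()"
```

```text
8.25 pos [0.4874 0.22   0.1773] rpy [-180.      0.21 -153.77] q [ 0.792  0.187 -0.401  0.002 -0.98  -1.906] F [-0.85  1.5   5.37] M [ 0.341  0.694 -0.135] w 0.0174
```

Request:
{"api": "jog_arm", "payload": {"motion": [[[0.0002,0.0,0.0003,0,0,-3,0.0],[0.0002,0.0,0.0003,0,0,-6,0.0],[0.0002,0.0,0.0003,0,0,-9,0.0],[0.0002,0.0,0.0003,0,0,-9,0.0]]]}}

```text
t: 8.65
eef_pos: [0.4878, 0.2213, 0.1777]
ee_rot: [3.141, 0.007, -2.525]
force: [-3.0, 4.5, 6.1]
width: 0.018
```

```bash
python3 -c "
from h import *
st()"
```

```text
8.65 pos [0.4878 0.2213 0.1777] rpy [ 179.96    0.39 -144.67] q [ 7.930e-01  1.860e-01 -4.000e-01  1.000e-03 -9.780e-01 -1.747e+00] F [-2.98  4.47  6.07] M [ 1.817  1.103 -0.175] w 0.018
```

Request:
{"api": "jog_arm", "payload": {"motion": [[[0.0,0.0012,0.0003,0,0,0,0.0],[0.0,0.0012,0.0003,0,0,0,0.0]]]}}

```text
t: 8.85
eef_pos: [0.4873, 0.2228, 0.178]
ee_rot: [3.141, 0.008, -2.525]
force: [-2.3, -0.1, 4.8]
width: 0.0179
```

```bash
python3 -c "
from h import *
st()
for n in ('side','top'):
  f=optics.grab_frame(n);cv2.imwrite('pics/%s5.png'%n,f[:,:,::-1])
a=cv2.imread('pics/side5.png')[230:330,280:380]
a=cv2.resize(a,(500,500),interpolation=0)
cv2.imwrite('pics/c5.png',(255*(a/255)**.5).astype('uint8'))"
```

```text
8.85 pos [0.4873 0.2228 0.178 ] rpy [ 179.95    0.45 -144.67] q [ 7.95e-01  1.85e-01 -4.00e-01  1.00e-03 -9.77e-01 -1.75e+00] F [-2.31 -0.1   4.77] M [ 0.073  0.588 -0.166] w 0.0179
```

View pics/c5.png

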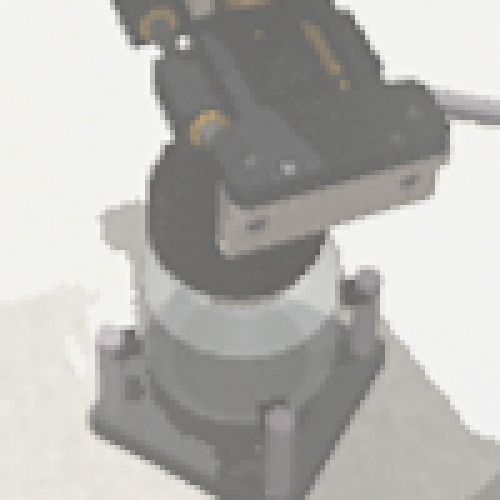

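Request:
{"api": "jog_arm", "payload": {"motion": [[[0.0004,0.0003,0.0003,0,0,-3,0.0],[0.0004,0.0003,0.0003,0,0,-6,0.0],[0.0004,0.0003,0.0003,0,0,-6,0.0]]]}}

```text
t: 9.25
eef_pos: [0.487, 0.223, 0.178]
ee_rot: [3.141, 0.009, -2.419]
force: [-1.7, -0.3, 5.4]
width: 0.0175
```

```bash
cat >> h.py <<'E'
def lat(k=.25):
    "shift (tool axes, mm) that yields to the lateral force; turn that squares the tool"
    s=arm.get_state(); R=Ro.from_euler('xyz',s['ee_rot']); f=s['force'].copy(); f[2]=0
    T=Ro.from_euler('xyz',[np.pi,0,s['ee_rot'][2]])
    print('yield mm',R.inv().apply(f*k).round(2),'square deg',(R.inv()*T).as_rotvec(degrees=True).round(2))
E
python3 -c "
from h import *
st();lat()"
```

```text
9.25 pos [0.487 0.223 0.178] rpy [ 179.99    0.51 -138.58] q [ 0.796  0.185 -0.401  0.    -0.976 -1.644] F [-1.73 -0.31  5.37] M [ 0.087  0.786 -0.207] w 0.0175
yield mm [ 0.37  0.23 -0.  ] square deg [0.01 0.51 0.  ]
```

Request:
{"api": "jog_arm", "payload": {"motion": [[[0.0003,0.0002,0.0002,0,0.2,-3,0.0],[0.0003,0.0002,0.0002,0,0.2,-6,0.0],[0.0003,0.0002,0.0002,0,0.2,-9,0.0],[0.0003,0.0002,0.0002,0,0.2,-9,0.0]]]}}

```text
t: 9.65
eef_pos: [0.4858, 0.2221, 0.1771]
ee_rot: [-3.141, 0.003, -2.261]
force: [-1.7, -2.3, 0.3]
width: 0.0171
```

```bash
python3 -c "
from h import *
st();lat()"
```

```text
9.65 pos [0.4858 0.2221 0.1771] rpy [-1.7998e+02  1.7000e-01 -1.2956e+02] q [ 0.796  0.186 -0.401  0.    -0.981 -1.487] F [-1.73 -2.31  0.32] M [-0.767  0.617 -0.103] w 0.0171
yield mm [ 0.72 -0.04 -0.  ] square deg [-0.02  0.17 -0.  ]
```

The vertical force fell from 5.4 to 0.3 N, so something dropped. Lowering to see how deep.

Request:
{"api": "jog_arm", "payload": {"motion": [[[0.0005,0.0,0.001,0,0.1,0,0.0],[0.0005,0.0,0.002,0,0.1,0,0.0],[0.0005,0.0,0.002,0,0.1,0,0.0]]]}}

```text
t: 9.95
eef_pos: [0.4854, 0.2217, 0.1748]
ee_rot: [-3.141, 0.001, -2.262]
force: [-0.7, -1.3, -2.4]
width: 0.018
```

```bash
python3 -c "
from h import *
st();lat()"
```

```text
9.95 pos [0.4854 0.2217 0.1748] rpy [-1.7999e+02  5.0000e-02 -1.2961e+02] q [ 0.796  0.189 -0.403  0.    -0.977 -1.488] F [-0.7  -1.28 -2.39] M [-0.39   0.116 -0.014] w 0.018
yield mm [ 0.36 -0.07 -0.  ] square deg [-0.01  0.05 -0.  ]
```

Request:
{"api": "jog_arm", "payload": {"motion": [[[0.0004,0.0,0.001,0,0,0,0.0],[0.0004,0.0,0.0025,0,0,0,0.0],[0.0004,0.0,0.0035,0,0,0,0.0],[0.0004,0.0,0.0035,0,0,0,0.0]]]}}

```text
t: 10.35
eef_pos: [0.4854, 0.2216, 0.1716]
ee_rot: [-3.141, 0.002, -2.262]
force: [-0.5, -0.3, 3.7]
width: 0.0173
```

```bash
python3 -c "
from h import *
st();lat()"
```

```text
10.35 pos [0.4854 0.2216 0.1716] rpy [-1.7997e+02  9.0000e-02 -1.2960e+02] q [ 0.796  0.192 -0.408  0.    -0.969 -1.488] F [-0.53 -0.29  3.69] M [-0.386  0.26  -0.018] w 0.0173
yield mm [ 0.14  0.06 -0.  ] square deg [-0.03  0.09 -0.  ]
```

The cap now rests on the gap floor, underside about 14 mm below the neck's top. Turning clockwise and following the channel down.

Request:
{"api": "jog_arm", "payload": {"motion": [[[0.0001,0.0,0.0,0,0,0,0.0],[0.0001,0.0,0.0,0,0,3,0.0],[0.0001,0.0,0.0002,0,0,6,0.0],[0.0001,0.0,0.0005,0,0,9,0.0],[0.0001,0.0,0.0007,0,0,9,0.0]]]}}

```text
t: 10.85
eef_pos: [0.4859, 0.222, 0.1714]
ee_rot: [-3.141, 0.003, -2.419]
force: [-0.6, -0.2, 3.8]
width: 0.0179
```

```bash
python3 -c "
from h import *
st();lat()"
```

```text
10.85 pos [0.4859 0.222  0.1714] rpy [-179.97    0.19 -138.62] q [ 7.960e-01  1.920e-01 -4.090e-01  1.000e-03 -9.670e-01 -1.645e+00] F [-0.59 -0.23  3.82] M [-0.104 -0.164  0.038] w 0.0179
yield mm [ 0.15  0.06 -0.  ] square deg [-0.03  0.19 -0.  ]
```

Request:
{"api": "jog_arm", "payload": {"motion": [[[0.0001,0.0,0.0001,0,0.1,3,0.0],[0.0001,0.0,0.0004,0,0.1,6,0.0],[0.0001,0.0,0.0007,0,0.1,9,0.0],[0.0001,0.0,0.0007,0,0.1,9,0.0]]]}}

```text
t: 11.25
eef_pos: [0.4863, 0.2221, 0.1711]
ee_rot: [-3.141, 0.003, -2.575]
force: [-0.4, -0.2, 3.6]
width: 0.0176
```

```bash
python3 -c "
from h import *
st();lat()"
```

```text
11.25 pos [0.4863 0.2221 0.1711] rpy [-1.7998e+02  1.6000e-01 -1.4756e+02] q [ 7.960e-01  1.930e-01 -4.080e-01  1.000e-03 -9.670e-01 -1.801e+00] F [-0.44 -0.23  3.61] M [-0.366 -0.437  0.093] w 0.0176
yield mm [ 0.12  0.01 -0.  ] square deg [-0.02  0.16 -0.  ]
```

Request:
{"api": "jog_arm", "payload": {"motion": [[[0.0001,0.0,0.0003,0,0.1,3,0.0],[0.0001,0.0,0.0006,0,0.1,6,0.0],[0.0001,0.0,0.001,0,0.1,9,0.0],[0.0001,0.0,0.001,0,0.1,9,0.0]]]}}

```text
t: 11.65
eef_pos: [0.4867, 0.222, 0.1705]
ee_rot: [-3.141, 0.002, -2.731]
force: [2.6, -2.2, 4.6]
width: 0.0178
```

```bash
python3 -c "
from h import *
st();lat()"
```

```text
11.65 pos [0.4867 0.222  0.1705] rpy [-1.7997e+02  1.0000e-01 -1.5645e+02] q [ 7.950e-01  1.950e-01 -4.070e-01  1.000e-03 -9.670e-01 -1.956e+00] F [ 2.64 -2.24  4.6 ] M [-0.919 -0.756  0.203] w 0.0178
yield mm [-0.38 -0.78  0.  ] square deg [-0.03  0.1  -0.  ]
```

Request:
{"api": "jog_arm", "payload": {"motion": [[[-0.0003,-0.0007,0.0,0,0.1,0,0.0],[-0.0003,-0.0007,0.0,0,0.1,0,0.0]]]}}

```text
t: 11.85
eef_pos: [0.4873, 0.2216, 0.1706]
ee_rot: [-3.141, 0.0, -2.729]
force: [-0.7, -0.6, 4.8]
width: 0.0176
```

```bash
python3 -c "
from h import *
st();lat()"
```

```text
11.85 pos [0.4873 0.2216 0.1706] rpy [-179.98    0.   -156.34] q [ 0.793  0.196 -0.405  0.    -0.97  -1.951] F [-0.67 -0.56  4.78] M [-0.333 -0.171  0.074] w 0.0176
yield mm [ 0.21 -0.06  0.  ] square deg [-0.02  0.   -0.  ]
```

Request:
{"api": "jog_arm", "payload": {"motion": [[[-0.0001,-0.0002,0.0002,0,0,3,0.0],[-0.0002,-0.0004,0.0004,0,0,6,0.0],[-0.0002,-0.0005,0.0006,0,0,8,0.0],[-0.0002,-0.0005,0.0006,0,0,8,0.0]]]}}

```text
t: 12.25
eef_pos: [0.4876, 0.2211, 0.1699]
ee_rot: [-3.141, -0.0, -2.868]
force: [0.9, -1.5, 5.1]
width: 0.0178
```

```bash
python3 -c "
from h import *
st();lat()"
```

```text
12.25 pos [0.4876 0.2211 0.1699] rpy [-1.7998e+02 -1.0000e-02 -1.6431e+02] q [ 0.792  0.197 -0.405  0.    -0.968 -2.089] F [ 0.87 -1.5   5.08] M [-0.761 -0.361  0.106] w 0.0178
yield mm [-0.11 -0.42  0.  ] square deg [-0.02 -0.01  0.  ]
```

Request:
{"api": "jog_arm", "payload": {"motion": [[[-0.0001,-0.0004,0.0003,0,0,3,0.0],[-0.0002,-0.0006,0.0006,0,0,6,0.0],[-0.0002,-0.0008,0.0008,0,0,8,0.0],[-0.0002,-0.0008,0.0008,0,0,8,0.0]]]}}

```text
t: 12.65
eef_pos: [0.4879, 0.2204, 0.169]
ee_rot: [-3.141, -0.0, -3.006]
force: [0.5, -1.1, 4.9]
width: 0.0175
```

```bash
python3 -c "
from h import *
st();lat()"
```

```text
12.65 pos [0.4879 0.2204 0.169 ] rpy [-1.7998e+02 -3.0000e-02 -1.7223e+02] q [ 0.791  0.198 -0.406  0.    -0.967 -2.226] F [ 0.47 -1.1   4.88] M [-0.395  0.198  0.146] w 0.0175
yield mm [-0.08 -0.29  0.  ] square deg [-0.02 -0.03  0.  ]
```

Request:
{"api": "jog_arm", "payload": {"motion": [[[-0.0001,-0.0003,0.0003,0,0,3,0.0],[-0.0001,-0.0005,0.0006,0,0,6,0.0],[-0.0001,-0.0007,0.0009,0,0,8,0.0],[-0.0001,-0.0007,0.0009,0,0,8,0.0]]]}}

```text
t: 13.05
eef_pos: [0.4878, 0.2198, 0.1681]
ee_rot: [-3.141, -0.001, 3.139]
force: [-0.9, 0.8, 5.2]
width: 0.0178
```

```bash
python3 -c "
from h import *
st();lat()"
```

```text
13.05 pos [0.4878 0.2198 0.1681] rpy [-1.7998e+02 -5.0000e-02  1.7985e+02] q [ 0.79   0.199 -0.408 -0.    -0.965 -2.363] F [-0.88  0.78  5.24] M [-0.285  0.349  0.12 ] w 0.0178
yield mm [0.22 0.19 0.  ] square deg [-0.02 -0.05  0.  ]
```

Request:
{"api": "jog_arm", "payload": {"motion": [[[0,-0.0001,0.0003,0,0,3,0.0],[0.0,-0.0002,0.0006,0,0,6,0.0],[0.0,-0.0003,0.0009,0,0,8,0.0],[0.0,-0.0003,0.0009,0,0,8,0.0]]]}}

```text
t: 13.45
eef_pos: [0.4877, 0.2195, 0.1672]
ee_rot: [-3.141, -0.001, 3.001]
force: [-1.3, -1.1, 5.2]
width: 0.0179
```

```bash
python3 -c "
from h import *
st();lat()"
```

```text
13.45 pos [0.4877 0.2195 0.1672] rpy [-1.7996e+02 -5.0000e-02  1.7196e+02] q [ 0.789  0.2   -0.409 -0.    -0.963 -2.5  ] F [-1.35 -1.13  5.21] M [-0.548  0.194  0.155] w 0.0179
yield mm [ 0.29 -0.33  0.  ] square deg [-0.04 -0.05  0.  ]
```

Request:
{"api": "jog_arm", "payload": {"motion": [[[0.0001,-0.0003,0.0003,0,0,2,0.0],[0.0002,-0.0004,0.0005,0,0,4,0.0],[0.0002,-0.0005,0.0007,0,0,6,0.0],[0.0002,-0.0005,0.0007,0,0,6,0.0]]]}}

```text
t: 13.85
eef_pos: [0.4875, 0.2192, 0.1666]
ee_rot: [-3.141, -0.001, 2.899]
force: [-1.1, -0.7, 5.3]
width: 0.0177
```

```bash
python3 -c "
from h import *
st();lat()"
```

```text
13.85 pos [0.4875 0.2192 0.1666] rpy [-1.7998e+02 -4.0000e-02  1.6607e+02] q [ 7.890e-01  2.000e-01 -4.110e-01 -1.000e-03 -9.610e-01 -2.603e+00] F [-1.05 -0.71  5.3 ] M [-0.297  0.158  0.11 ] w 0.0177
yield mm [ 0.21 -0.24  0.  ] square deg [-0.02 -0.04  0.  ]
```

Request:
{"api": "jog_arm", "payload": {"motion": [[[0.0001,-0.0002,0.0002,0,0,2,0.0],[0.0002,-0.0003,0.0004,0,0,4,0.0],[0.0002,-0.0003,0.0006,0,0,6,0.0],[0.0002,-0.0003,0.0006,0,0,6,0.0]]]}}

```text
t: 14.25
eef_pos: [0.4874, 0.2191, 0.1661]
ee_rot: [-3.142, -0.001, 2.796]
force: [-1.0, -0.8, 4.6]
width: 0.0173
```

```bash
python3 -c "
from h import *
st();lat()"
```

```text
14.25 pos [0.4874 0.2191 0.1661] rpy [-1.8000e+02 -3.0000e-02  1.6019e+02] q [ 7.890e-01  2.000e-01 -4.120e-01 -1.000e-03 -9.590e-01 -2.706e+00] F [-1.01 -0.76  4.57] M [-0.329  0.034  0.107] w 0.0173
yield mm [ 0.17 -0.26  0.  ] square deg [-0.   -0.03  0.  ]
```

Request:
{"api": "jog_arm", "payload": {"motion": [[[0.0001,-0.0002,0.0003,0,0,2,0.0],[0.0001,-0.0002,0.0005,0,0,4,0.0],[0.0001,-0.0002,0.0007,0,0,6,0.0],[0.0001,-0.0002,0.0007,0,0,6,0.0]]]}}

```text
t: 14.65
eef_pos: [0.4871, 0.219, 0.1654]
ee_rot: [-3.141, -0.001, 2.693]
force: [-0.8, -0.7, 4.1]
width: 0.0177
```

```bash
python3 -c "
from h import *
st();lat()"
```

```text
14.65 pos [0.4871 0.219  0.1654] rpy [-1.7999e+02 -4.0000e-02  1.5431e+02] q [ 7.890e-01  2.000e-01 -4.130e-01 -1.000e-03 -9.580e-01 -2.808e+00] F [-0.79 -0.7   4.13] M [-0.348  0.354  0.219] w 0.0177
yield mm [ 0.1  -0.24  0.  ] square deg [-0.01 -0.04  0.  ]
```

Request:
{"api": "jog_arm", "payload": {"motion": [[[0.0001,-0.0002,0.0002,0,0,2,0.0],[0.0001,-0.0002,0.0003,0,0,4,0.0],[0.0001,-0.0002,0.0003,0,0,4,0.0]]]}}

```text
t: 14.95
eef_pos: [0.4869, 0.2189, 0.1653]
ee_rot: [-3.142, -0.001, 2.626]
force: [-0.6, -1.0, 6.9]
width: 0.0175
```

```bash
python3 -c "
from h import *
st();lat()"
```

```text
14.95 pos [0.4869 0.2189 0.1653] rpy [-1.8000e+02 -4.0000e-02  1.5045e+02] q [ 7.900e-01  2.000e-01 -4.140e-01 -1.000e-03 -9.570e-01 -2.876e+00] F [-0.64 -1.04  6.85] M [-0.386  0.262  0.431] w 0.0175
yield mm [ 0.01 -0.31  0.  ] square deg [-0.   -0.04  0.  ]
```

The turning moment jumped to 0.43 N m, which is the firm stop. Easing the twist and the press, then letting go.

Request:
{"api": "jog_arm", "payload": {"motion": [[[0.0,0.0,-0.001,0,0,-3,0.0],[0.0,0.0,-0.002,0,0,-5.5,0.0],[0.0,0.0,-0.002,0,0,-5.5,0.0]]]}}

```text
t: 15.25
eef_pos: [0.4868, 0.219, 0.1673]
ee_rot: [3.142, -0.001, 2.725]
force: [-1.2, -0.8, 3.7]
width: 0.0178
```

```bash
python3 -c "
from h import *
st();lat()"
```

```text
15.25 pos [0.4868 0.219  0.1673] rpy [ 1.8000e+02 -5.0000e-02  1.5613e+02] q [ 7.900e-01  1.980e-01 -4.110e-01 -1.000e-03 -9.620e-01 -2.777e+00] F [-1.16 -0.81  3.66] M [-0.302  0.092  0.13 ] w 0.0178
yield mm [ 0.18 -0.3   0.  ] square deg [ 0.   -0.05 -0.  ]
```

Request:
{"api": "jog_arm", "payload": {"motion": [[[0,0,0,0,0,0,0.04],[0,0,0,0,0,0,0.04],[0,0,0,0,0,0,0.04],[0,0,0,0,0,0,0.04],[0,0,-0.03,0,0,0,0.04],[0,0,-0.07,0,0,0,0.04],[0,0,-0.1,0,0,0,0.04]]]}}

```text
t: 15.95
eef_pos: [0.4871, 0.219, 0.2693]
ee_rot: [3.141, -0.0, 2.725]
force: [0.6, 0.4, 0.4]
width: 0.0402
```

Request:
{"api": "jog_arm", "payload": {"motion": [[[0.04,0.02,0,0,0,0,0.04],[0.08,0.04,0,0,0,0,0.04],[0.12,0.06,0,0,0,0,0.04],[0.16,0.08,0,0,0,0,0.04],[0.2,0.1,0,0,0,0,0.04]]]}}

```text
t: 16.45
eef_pos: [0.3805, 0.3697, 0.2676]
ee_rot: [3.134, -0.048, 2.77]
force: [0.7, 0.1, 0.8]
width: 0.0398
```

```bash
python3 -c "
from h import *
st()
for n in ('side','top'):
  f=optics.grab_frame(n);cv2.imwrite('pics/%s6.png'%n,f[:,:,::-1])
a=cv2.imread('pics/side6.png')[230:330,280:380];b=cv2.imread('pics/top6.png')[200:260,190:250]
a=cv2.resize(a,(400,400),interpolation=0);b=cv2.resize(b,(400,400),interpolation=0)
cv2.imwrite('pics/c6.png',(255*(np.hstack([a,b])/255)**.5).astype('uint8'))"
```

```text
16.45 pos [0.3805 0.3697 0.2676] rpy [179.57  -2.72 158.73] q [ 1.106  0.116 -0.245 -0.051 -1.207 -3.03 ] F [0.67 0.08 0.82] M [-0.133 -0.366  0.038] w 0.0398
```

View pics/c6.png

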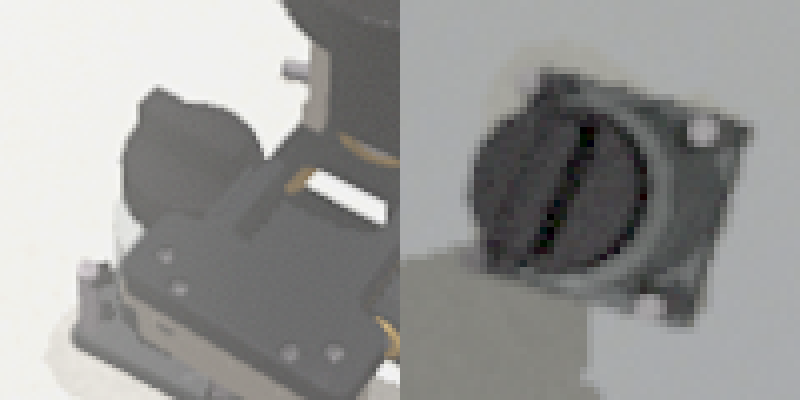

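View pics/side6.png

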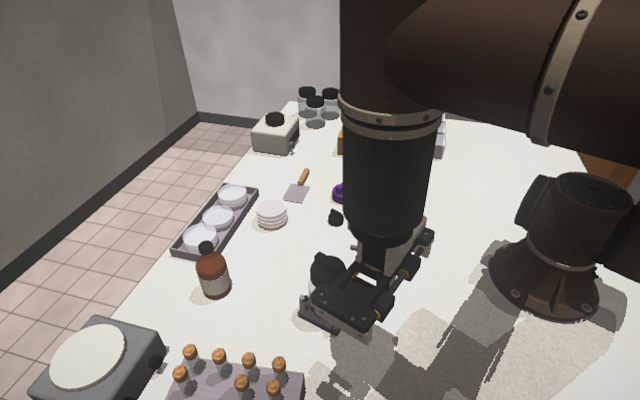

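The top view shows the cap on the jar, skirt at about crop (560,190) and dark wing edge running from (590,125) to (540,260). The gripper hides part of it in the side view, and joint 6 now sits at its range end. I'll unwind it and back off.

```bash
python3 -c "
from h import *
go([.27,.56,.27],-158)"
```

```text
shift [0.1726 0.1364 0.006 ] turn [  1.39  -2.44 -43.32]
```

Request:
{"api": "jog_arm", "payload": {"motion": [[[0.0,0.0,0,0,0,-8,0.04],[0.03,0.03,0,0,0,-16,0.04],[0.06,0.06,0,0,-1,-24,0.04],[0.1,0.09,0,0.5,-1.5,-32,0.04],[0.14,0.12,0.0,1,-2,-40,0.04],[0.172,0.136,0.006,1.4,-2.4,-43,0.04],[0.172,0.136,0.006,1.4,-2.4,-43,0.04]]]}}

```text
t: 17.25
eef_pos: [0.2684, 0.5617, 0.268]
ee_rot: [-3.139, -0.002, -2.759]
force: [-0.2, -0.7, 0.4]
width: 0.04
```

```bash
python3 - <<'E'
from h import *
st()
for n in ('side','top'):
  f=optics.grab_frame(n);cv2.imwrite('pics/%s7.png'%n,f[:,:,::-1])
a=cv2.imread('pics/side7.png')[240:320,290:370];b=cv2.imread('pics/top7.png')[200:260,190:250]
a=cv2.resize(a,(400,400),interpolation=0);b=cv2.resize(b,(400,400),interpolation=0)
cv2.imwrite('pics/c7.png',(255*(np.hstack([a,b])/255)**.5).astype('uint8'))
# predicted skirt outlines for underside .111 (home) at neck
th=np.linspace(0,2*np.pi,181)
for u in (.111,.116):
 for n in('side','top'):
  for z in(u,u+.029):
   P=np.array([proj(n,[.4865+.036*np.cos(t),.2195+.036*np.sin(t),z]) for t in th]);print(u,n,round(z,3),P.min(0).round(1),P.max(0).round(1))
E
```

```text
17.25 pos [0.2684 0.5617 0.268 ] rpy [-1.7988e+02 -1.1000e-01 -1.5810e+02] q [ 1.438e+00  2.630e-01 -7.900e-02 -1.000e-03 -1.232e+00 -2.626e+00] F [-0.23 -0.73  0.44] M [ 0.031 -0.176  0.022] w 0.04
0.111 side 0.111 [310.2 264.1] [344.8 291.7]
0.111 side 0.14 [309.9 254.9] [345.4 282.5]
0.111 top 0.111 [201.7 215.4] [226.9 240.6]
0.111 top 0.14 [199.  214.8] [224.9 240.6]
0.116 side 0.116 [310.1 262.6] [344.9 290.2]
0.116 side 0.145 [309.9 253.3] [345.5 280.8]
0.116 top 0.116 [201.2 215.3] [226.6 240.6]
0.116 top 0.145 [198.5 214.7] [224.6 240.6]
```

View pics/c7.png

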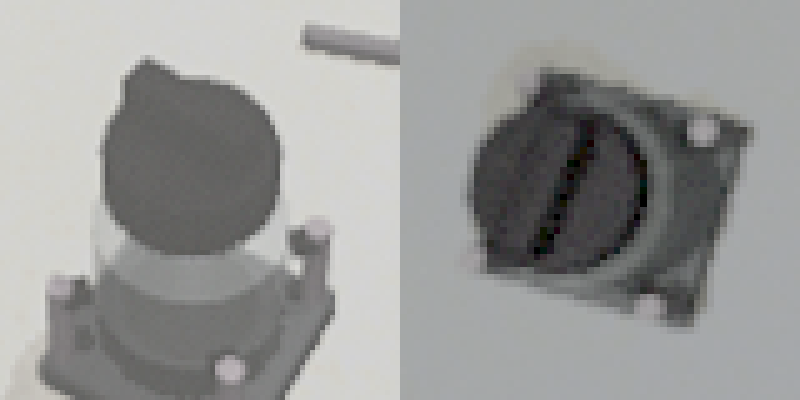

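View pics/side7.png

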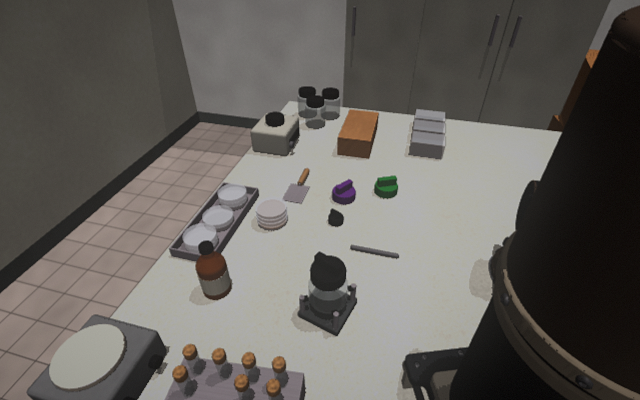

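```bash
python3 - <<'E'
from h import *
def bottom(name):
    g=cv2.cvtColor(cv2.imread(name),cv2.COLOR_BGR2GRAY).astype(float)
    r=[]
    for u in range(324,334):
        col=g[270:300,u]; 
        k=np.where((col[:-1]<75)&(col[1:]>=75))[0]; 
        r.append([270+i+(75-col[i])/(col[i+1]-col[i]) for i in k][:2])
    print(name,[np.round(x,1).tolist() for x in r]); print(g[276:296,328])
bottom('pics/side4.png');bottom('pics/side7.png')
th=np.linspace(0,2*np.pi,721)
def pb(x,y,z): return max(proj('side',[x+.036*np.cos(t),y+.036*np.sin(t),z])[1] for t in th)
print('pred side4',pb(.487,.2189,.193-.0572))
for z in(.111,.113,.115,.117): print('pred7',z,pb(.4868,.219,z))
print(proj('side',[.4868,.219,.13]),'hole measured 327.69 271.85')
E
```

```text
pics/side4.png [[282.8], [283.0], [283.2], [283.2], [283.2], [282.8], [282.8], [282.8], [282.8], [282.6]]
[ 48.  47.  46.  46.  47.  46.  43.  70.  93.  96.  95.  98.  99.  97.
 108. 128. 123. 118. 117. 117.]
pics/side7.png [[291.4], [291.1], [291.1], [290.9], [291.4], [291.0], [290.9], [291.0], [290.9], [291.1]]
[40. 39. 39. 40. 40. 41. 38. 39. 38. 37. 39. 38. 37. 37. 34. 69. 84. 87.
 84. 83.]
pred side4 283.55339063699995
pred7 0.111 291.49144286338316Traceback (most recent call last):
  File "<stdin>", line 14, in <module>
  File "<stdin>", line 12, in pb
  File "<stdin>", line 12, in <genexpr>
  File "h.py", line 8, in proj
    m=optics.camera_model(n); c=m['mtx']@(m['R']@np.array(X,float)+m['t']); return c[:2]/c[2]
ValueError: time passes only in moves, steps and waits
```

The cap's lower rim appears at row 291.05. The prediction for fully home is 291.5, and the same check on the held cap showed a bias of about -0.5 px, so this fits an underside at about 0.111 m. The bystanders look unmoved. Handing in.

```bash
python3 -c "
from station import arm
print(arm.job_done())"
```

```text
the job is handed in; nothing more can be done
None
```

I put the black wing cap on the jar and turned it anticlockwise about 33° until it dropped. I then turned it clockwise about 80° in small steps to the firm stop, eased the twist and press, let go, and backed the arm away. The job was handed in at about 17 s; no verdict was reported.

**Drop into the starts:** the vertical force fell from 5.4 to 0.3 N. The cap then rested about 14 mm below the neck's top, by arm height.

**Fully home:** the turning moment jumped to 0.43 N m at the stop, below the 0.7 N m limit. At equal push the cap had sunk about 4.3 mm from the gap floor. In the last side picture its rim was at row 291.05, which fits the home height of 0.111 m (19 mm below the neck's top) to about 1 mm. Arm height alone is less sure: from the gap floor it gives about 18.3 mm, but by its absolute reading only about 17.3 mm, right at the limit.

**Jar load:** the push reached about 8–9 N, so the jar was pressed in roughly 6 mm by my estimate, against the 12 mm limit.

**Other checks:**
- The pictures show the cap upright and centred on the jar, and the bystanders look unmoved.
- The lateral force rose to about 5 N during the anticlockwise turn, and I moved the tool to yield to it.
- After release, while backing off, joint 6 reached its range end at -3.03 rad. I turned it back at once, and no fault was reported.

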